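Slide the cover onto the sample drum and bar it

ROBOT

A 6-joint arm with a two-finger parallel gripper is mounted at the origin on the work surface. World frame = base frame: x ahead of the robot, y to its left, z up, the work surface at z = 0. Lengths are in m, angles in rad, forces in N, time in s.
With the tool pointing down it reaches from about 0.15 to 0.775 m from the base axis. Payload 6.1 kg.
Tool frame: the origin (TCP) lies at the very end of the fingers, on their centre line; the grasp point (between the pads) lies 19 mm behind it; z points along the fingers, y is the line along which they close (so a half turn about z gives the same grasp; the last joint's range is limited). The gripper opens to 85 mm and grips with 20 to 120 N. Pads are 22 mm wide; open, the fingers measure 114 mm over their backs; the gripper's body (76 mm by 85 mm) begins 54 mm behind the grasp point. The pads swing forward as they close: fully open they stand 13 mm farther back than shut.
Start: joints at [-1.289, 0.126, -0.04, 1.405, 0, 1.571], TCP at [0.146, -0.504, 0.231] pointing down, gripper open.
Joint ranges: [-2.72, 2.72], [-0.95, 1.95], [-1.27, 1.35], [-1.78, 2.02], [-1.46, 1.47], [-3.14, 3.14]. Speed limits (rad/s): [2.39, 2.39, 3.01, 3.14, 3.14, 3.14].

INTERFACE

Orientations are given as a unit quaternion [w, x, y, z].
In Python, from rig import ctrl gives the robot as it stands.
- The arm moves only by the shell command python3 -m creep 'ROWS' [FORCE]. ROWS is a JSON object of lists of equal length, an entry for each row: "claw": the opening, from -1 (shut) to 1 (fully open); "travel": the shift along the tool's x, y, z in m, a list of three; "twist": the turn about the tool's z in rad. In form: {"claw": [claw, ...], "travel": [[dx, dy, dz], ...], "twist": [twist, ...]}. A call has 1 to 10 rows; each row is the pose to reach, as a shift and turn from the pose commanded when the call began, along the tool's axes at that moment; what a row does not reach only later rows make up. A row lasts 1/10 s, in which the tool goes at most 50 mm and 8.59 degrees, less where a joint would pass 70% of its speed; a pose out of reach is approached as far as the arm can. A call with a gripper value outside its range is refused whole. The fingers move at their own pace and stop on an object; FORCE is the grip in N (left out, the last holds). Time passes only in rows, so rows that repeat a pose let the fingers close. It gives the time, the measured TCP pose, the force, the opening and the grip force at its end, in the units of the state.
- ctrl.read_state(): the state, without advancing time (a new reading comes with each control period).
- ctrl.grab_frame(name): name is "side" or "top"; returns a dict with "img" (420x560x3 uint8, red, green, blue), "intrinsics" (3x3 intrinsics, pixels), "pose" (4x4, takes a point from camera to world coordinates). Camera axes: x right, y down, z forward; pixel columns grow to the right and rows downward; lengths in m; the calibration is good to about 2 mm. A picture is of the moment at which its call begins. There is no depth.
- ctrl.hand_in(): hands the job in; it is judged then, once.
The state is a dict: "clock": time; "joint_pos": joint angles; "joint_velocities": joint speeds; "effort": joint torques, N m; "position": TCP position; "orientation": TCP orientation; "force": force on the tool from outside, world axes, zero at the start; "torque": the same for the moment, N m; "finger_gap": opening from 0.0 (shut) to 1.0 (fully open); "gripper_force": force on a finger pad.
Only numpy, scipy, OpenCV 4.12 (cv2) and the standard library are available. Lean on these libraries where they do the work, as an engineer would, in place of code of your own. Each camera call takes 0.05 s, during which the arm holds its last target. There are 200 camera calls.

TASK

Put the red cover on the steel sample drum beside it: bring it across from the white shelf until it drops into the drum's mouth, then press it down firmly past its stiff seal until it is fully home and level. Then swing the steel bar with the yellow peg round over the cover, all the way into its yellow catch, and let go. Do not knock over or shift the bottle, the amber jar or the tube rack.

Things in the scene. Friction and masses are not known exactly. Their poses are not given: they have to be found in the camera images.
- lid: Loose round cover without a knob, 0.2 kg: red disc 130 mm in diameter, 8 mm thick, on a white plug 116 mm in diameter, 12 mm deep, tapering to 104 mm at its foot. Origin: centre of the plug's underside; z up through the red top. Starts on the shelf. Fully home, the red disc rests on the rim, the origin 12 mm below it; until pressed, the seal holds it up to 6 mm higher.
- rim (a point): Centre of the drum's mouth at rim height, 100 mm above the table. Mouth 120 mm inside, 132 mm outside. Drum, shelf and bar stand are one fixed unit; unit axes: shelf to +y, bar hinge post at x = +88 mm, catch at x = -88 mm (posts rise 8 mm above the rim). A stiff black seal ring in the mouth stops the plug 6 mm short of home; it sinks under about 12 N on the cover and stays down.
- shelf (a point): Centre of the white slatted shelf's top, 162 mm from the rim's centre along the unit's +y. The top is level with the rim, 204 mm along x, 186 mm along y, and reaches to within 3 mm of the drum.
- catch (a point): Middle of the yellow catch, where the bar's free end comes to rest, 17 mm above the rim; it opens towards the unit's -y and rises to 32 mm above the rim.
- bar (a joint): Angle of the flat steel swing bar about its upright hinge, rad: 0 = closed, lying across the middle of the drum in the catch (end stop); grows as it opens, anticlockwise seen from above, away from the shelf; starts at 1.15 to 1.6. Stiff: it stays where it is left.
- bar_hinge (a point): The bar's hinge axis (upright), at the height of the bar's underside, 11 mm above the rim and 3 mm above a cover that is home (a cover not home blocks the bar). Bar: 192 mm long, 16 mm wide, 12 mm thick.
- bar_peg (a point): Top centre of the yellow upright peg on the bar by which it is pushed: 16 mm in diameter, 40 mm tall above the bar's top, 135 mm from the hinge axis.
- bottle: White plastic bottle with blue cap, 56 mm in diameter, 135 mm tall, standing; origin: centre of its foot. Leave alone.
- amber: Amber jar with white cap, 52 mm in diameter, 110 mm tall, standing; origin: centre of its foot. Leave alone.
- rack: White tube rack with red-capped tubes, 142 x 98 mm, 72 mm tall; origin: centre of its underside. Leave alone.
Mind the look-alikes: they are no part of the job. Leave any green or turquoise look-alike of the lid alone.

How it is judged:
By the outcome, as a careful person would: the job done as asked, in the order asked, and still so for the second after the job is handed in, with the robot touching nothing.
It also fails if it takes over 67 s, if anything falls off the work surface, if the arm or the gripper's body presses on something with over 40 N, if the wrist force passes 120 N, or if a joint passes its speed limit or range.

## Working session

There is one attempt and no reset: what is moved stays moved. The work goes in short steps, Python scripts to look and compute and a shell command to move; the robot and the scene stay as the last step left them, time stands still between calls to the robot, and variables do not carry over. Pictures are saved under pics/ and viewed, at most 13 in all, crops included, and the job is handed in when it is done.

```bash
mkdir -p pics; ls; python3 - <<'E'
from rig import ctrl
import cv2,numpy as np
s=ctrl.read_state();print({k:np.round(v,3).tolist() for k,v in s.items()})
for n in("side","top"):
    f=ctrl.grab_frame(n);cv2.imwrite(f"pics/{n}0.png",f["img"][:,:,::-1]);np.savez(f"{n}0.npz",**f);print(n,f["intrinsics"].tolist(),np.round(f["pose"],3).tolist())
E
```

```text
pics
{'clock': 0.0, 'joint_pos': [-1.289, 0.126, -0.041, 1.405, -0.0, 1.571], 'joint_velocities': [0.0, 0.0, -0.001, 0.0, 0.001, -0.002], 'effort': [-0.001, -43.592, 35.292, 0.017, 0.0, -0.0], 'position': [0.146, -0.504, 0.231], 'orientation': [-0.001, 0.99, 0.14, -0.0], 'force': [-0.864, 0.343, -0.567], 'torque': [0.008, -0.016, -0.007], 'gripper_force': 0.0, 'finger_gap': 1.004}
side [[500.4094589889403, 0.0, 273.2144047076451], [0.0, 500.4094589889403, 211.5538625378541], [0.0, 0.0, 1.0]] [[-0.785, -0.423, 0.453, -0.072], [-0.62, 0.542, -0.567, 0.745], [-0.006, -0.726, -0.688, 1.01], [0.0, 0.0, 0.0, 1.0]]
top [[433.6314493450452, 0.0, 271.9631283248801], [0.0, 433.6314493450452, 199.9607456125295], [0.0, 0.0, 1.0]] [[0.019, -0.995, 0.099, 0.432], [-1.0, -0.02, -0.009, 0.02], [0.011, -0.099, -0.995, 1.127], [0.0, 0.0, 0.0, 1.0]]
```

View pics/side0.png

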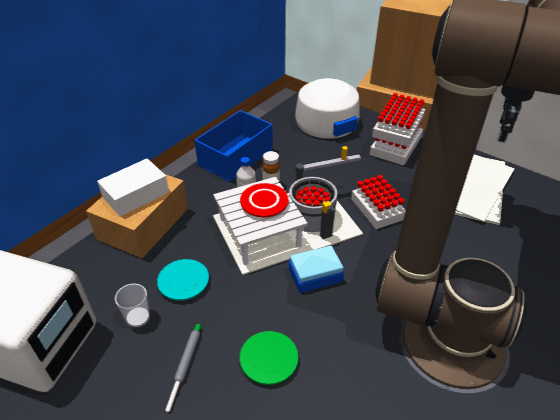

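View pics/top0.png

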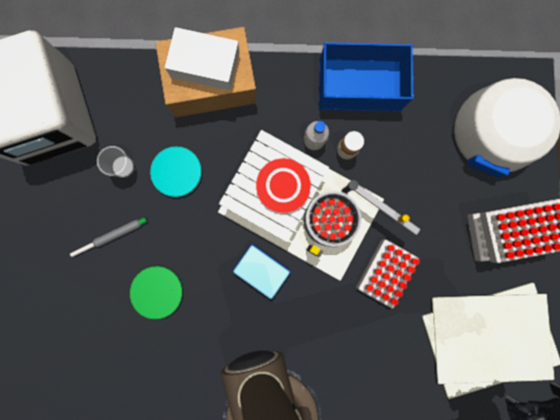

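The side view shows the lid at about (264,200), drum at (313,194), peg at (345,153) and catch at (327,208). In the top view the lid is at (283,185), drum (332,219), hinge (352,186), peg (406,218) and catch (315,250).

```bash
cat > h.py <<'E'
import numpy as np,cv2
def ray(f,u,v,z):
    K=f["intrinsics"];P=f["pose"];d=P[:3,:3]@np.linalg.solve(K,[u,v,1.]);o=P[:3,3];return o+d*(z-o[2])/d[2]
def proj(f,p):
    P=f["pose"];c=P[:3,:3].T@(np.array(p)-P[:3,3]);q=f["intrinsics"]@c;return q[:2]/q[2]
def blobs(f,name,amin=15):
    h=cv2.cvtColor(f["img"],cv2.COLOR_RGB2HSV);H,S,V=[h[:,:,i].astype(int) for i in range(3)]
    m={"red":((H<8)|(H>172))&(S>150)&(V>90),"yel":(H>18)&(H<34)&(S>140)&(V>100)}[name]
    n,l,st,c=cv2.connectedComponentsWithStats(m.astype(np.uint8));return [(st[i].tolist(),c[i].round(1).tolist()) for i in range(1,n) if st[i][4]>amin],l
E
python3 - <<'E'
from h import *
for n in("top","side"):
    f=dict(np.load(n+"0.npz"))
    b,l=blobs(f,"yel",8);print(n,"yel",b)
    b,l=blobs(f,"red",300);print("red",b)
f=dict(np.load("top0.npz"));i=f["img"][140:280,200:440,::-1]
cv2.imwrite("pics/topc.png",cv2.resize(i,None,fx=3.3,fy=3.3,interpolation=cv2.INTER_CUBIC))
E
```

```text
top yel [([401, 214, 9, 7, 50], [405.1, 217.3]), ([310, 245, 10, 10, 67], [314.5, 249.7])]
red [([257, 159, 54, 54, 1268], [283.0, 185.6]), ([270, 172, 27, 26, 562], [283.0, 184.6]), ([497, 204, 63, 17, 325], [528.5, 211.8]), ([500, 213, 60, 17, 320], [529.4, 221.2]), ([502, 223, 58, 17, 317], [530.2, 231.0]), ([504, 233, 56, 16, 301], [531.6, 240.7])]
side yel [([341, 146, 7, 14, 69], [344.0, 152.1]), ([322, 201, 10, 12, 67], [325.7, 205.7])]
red [([378, 93, 46, 36, 871], [401.0, 110.1]), ([357, 175, 48, 37, 900], [380.3, 192.4]), ([240, 183, 49, 34, 803], [264.0, 200.6]), ([295, 186, 36, 20, 436], [312.4, 195.4]), ([252, 190, 24, 17, 322], [263.7, 198.2])]
```

View pics/topc.png

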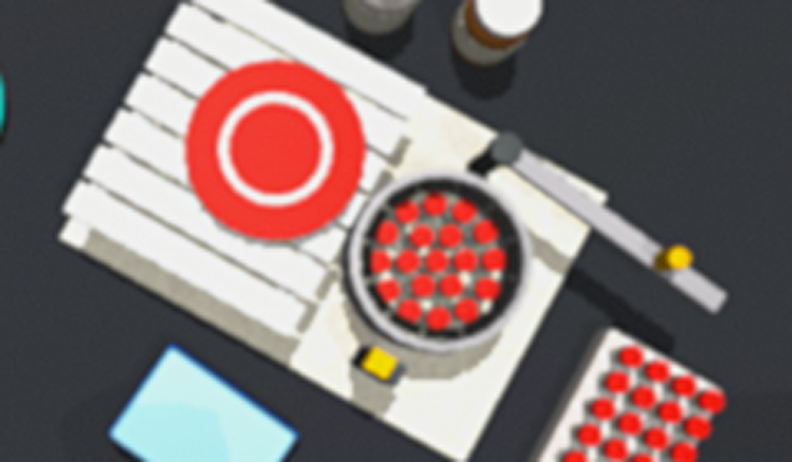

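The crop shows the drum rim centred at (438,260), the hinge top at (508,149), peg top (680,257), catch (378,363) and lid (275,150). The slats run along the shelf-to-drum direction.

```bash
python3 - <<'E'
from h import *
f=dict(np.load("top0.npz"));g=dict(np.load("side0.npz"))
c=lambda x,y:(x/3.3+200,y/3.3+140)
rim=ray(f,*c(438,260),.1);lid=ray(f,283.2,185.5,.12);lid2=ray(g,264,200,.12)
hin=ray(f,*c(508,149),.123);cat=ray(f,314.5,249.7,.131);peg=ray(f,405.5,217.4,.163)
for n in("rim","lid","lid2","hin","cat","peg"):print(n,eval(n).round(4))
ux=(hin-cat)[:2];print("hin-cat",np.linalg.norm(ux),"mid",((hin+cat)/2).round(4))
ux/=np.linalg.norm(ux);uy=np.array([-ux[1],ux[0]]);print("ux",ux,"uy",uy,"yaw",np.degrees(np.arctan2(ux[1],ux[0])))
d=(lid-rim)[:2];print("lid unit",d@ux,d@uy,"dir",np.degrees(np.arctan2(d[1],d[0])))
e=(peg-hin)[:2];print("peg r",np.linalg.norm(e),"unit",e@ux,e@uy)
for n in("rim","hin","peg"):print(n,proj(g,eval(n)).round(1))
E
```

```text
rim [ 0.493  -0.1346  0.1   ]
lid [ 0.5675 -0.015   0.12  ]
lid2 [ 0.5621 -0.0083  0.12  ]
hin [ 0.5714 -0.1804  0.123 ]
cat [ 0.4197 -0.0886  0.131 ]
peg [ 0.4957 -0.2879  0.163 ]
hin-cat 0.1773746925062188 mid [ 0.4956 -0.1345  0.127 ]
ux [ 0.85565791 -0.51754182] uy [0.51754182 0.85565791] yaw -31.167505910220516
lid unit 0.0018531973929702872 0.1409412136047683 dir 58.07917099853641
peg r 0.13147261786987083 unit -0.009213302433174458 -0.1311493969022806
rim [312.4 191.5]
hin [299.5 165.9]
peg [343.7 146.5]
```

```bash
cat >> h.py <<'E'
RIM=np.array([.495,-.134]);UX=np.array([.8557,-.5175]);UY=np.array([.5175,.8557])
def st(*tgt):
    from rig import ctrl
    from scipy.spatial.transform import Rotation as R
    s=ctrl.read_state();p=np.array(s["position"]);q=s["orientation"];M=R.from_quat(q,scalar_first=True).as_matrix()
    d=p[:2]-RIM
    print("t %.1f"%s["clock"],"unit",np.round([d@UX,d@UY,p[2]],4),"xhead %.2f"%np.degrees(np.arctan2(M[1,0],M[0,0])),"F",np.round(s["force"],1),"gap %.2f"%s["finger_gap"])
    for t in tgt:
        w=np.r_[RIM+t[0]*UX+t[1]*UY,t[2]];print(t,"travel",np.round(M.T@(w-p),4))
E
python3 -m creep '{"claw":[0,0,0,0,0,0,0,0,0,0],"travel":[[0.04,-0.03,0],[0.08,-0.06,0],[0.12,-0.09,0],[0.16,-0.12,0],[0.20,-0.14,0],[0.24,-0.17,0],[0.28,-0.2,0],[0.32,-0.23,0],[0.36,-0.26,0],[0.4,-0.28,0]],"twist":[-0.1,-0.2,-0.3,-0.4,-0.5,-0.6,-0.7,-0.75,-0.75,-0.75]}' 40
python3 -c "
from h import *
st((0,.245,.231),(0,.245,.103))"
```

```text
clock: 1.1
position: [0.4528, -0.1216, 0.2313]
orientation: [-0.0, 0.87, 0.494, -0.0]
force: [-0.4, -1.3, 0.5]
finger_gap: 0.502
gripper_force: 0.0
t 1.1 unit [-0.0425 -0.0113  0.2313] xhead 59.19 F [-0.4 -1.3  0.5] gap 0.50
(0, 0.245, 0.231) travel [0.256  0.0441 0.0003]
(0, 0.245, 0.103) travel [0.256  0.0441 0.1283]
```

```bash
python3 -m creep '{"claw":[0,0,0,0,0,0,0,0,0,0],"travel":[[0.04,0.01,0],[0.08,0.02,0],[0.12,0.03,0],[0.16,0.035,0],[0.2,0.04,0],[0.24,0.044,0],[0.256,0.044,0],[0.256,0.044,0.04],[0.256,0.044,0.08],[0.256,0.044,0.08]],"twist":[0,0,0,0,0,0,0,0,0,0]}'
python3 - <<'E'
from h import *
from rig import ctrl
f=ctrl.grab_frame("side");cv2.imwrite("pics/s1.png",cv2.resize(f["img"][100:300,130:410,::-1],None,fx=2.5,fy=2.5))
st((0,.245,.104))
E
```

```text
clock: 2.1
position: [0.6175, 0.0724, 0.1449]
orientation: [-0.002, 0.87, 0.493, -0.005]
force: [-1.7, 0.6, 0.5]
finger_gap: 0.503
gripper_force: 0.0
t 2.1 unit [-0.0007  0.2409  0.1486] xhead 59.10 F [ 0.8 -0.   1.2] gap 0.50
(0, 0.245, 0.104) travel [0.0043 0.0009 0.0446]
```

View pics/s1.png

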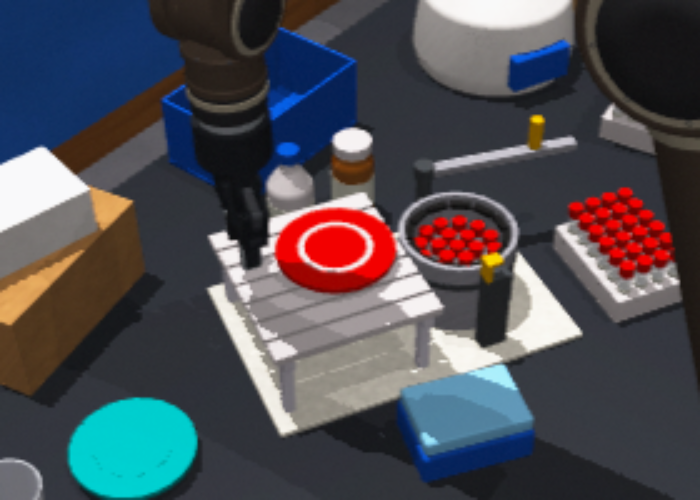

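The fingers hang behind the lid, at about (250,255) in the crop, clear of the bottle and jar. I'll descend and push.

```bash
python3 -m creep '{"claw":[0,0,0,0,0,0,0,0,0,0],"travel":[[0,0,0.02],[0,0,0.035],[0,0,0.046],[0,0,0.046],[-0.008,0,0.046],[-0.018,0,0.046],[-0.028,0,0.046],[-0.038,0,0.046],[-0.048,0,0.046],[-0.058,0,0.046]],"twist":[0,0,0,0,0,0,0,0,0,0]}'
python3 -c "
from h import *
st((0,.13,.104))"
```

```text
clock: 3.15
position: [0.5918, 0.0227, 0.106]
orientation: [0.0, 0.87, 0.493, 0.001]
force: [1.2, 2.3, 2.0]
finger_gap: 0.502
gripper_force: 1.5
t 3.1 unit [0.0018 0.1842 0.106 ] xhead 59.11 F [1.2 2.3 2. ] gap 0.50
(0, 0.13, 0.104) travel [-0.0542 -0.002   0.0019]
```

```bash
python3 -m creep '{"claw":[0,0,0,0,0,0,0,0,0,0],"travel":[[-0.008,-0.001,0],[-0.016,-0.002,0],[-0.024,-0.002,0],[-0.032,-0.002,0],[-0.04,-0.002,0],[-0.048,-0.002,0],[-0.056,-0.002,0],[-0.063,-0.002,0],[-0.068,-0.002,0],[-0.068,-0.002,0]],"twist":[0,0,0,0,0,0,0,0,0,0]}'
python3 - <<'E'
from h import *
from rig import ctrl
st((0,.0725,.104))
for k,n in enumerate(("side","top")):
    f=ctrl.grab_frame(n);c=[f["img"][130:290,190:390],f["img"][140:280,220:420]][k]
    cv2.imwrite(f"pics/{n}2.png",cv2.resize(c[:,:,::-1],None,fx=2,fy=2))
a,b=cv2.imread("pics/side2.png"),cv2.imread("pics/top2.png");b=cv2.resize(b,(400,280));cv2.imwrite("pics/c2.png",np.vstack([a,b]))
E
```

```text
clock: 4.15
position: [0.5543, -0.035, 0.105]
orientation: [0.0, 0.87, 0.493, -0.001]
force: [-0.1, 0.3, -0.4]
finger_gap: 0.498
gripper_force: 0.1
t 4.2 unit [-0.0005  0.1154  0.105 ] xhead 59.07 F [-0.1  0.3 -0.4] gap 0.50
(0, 0.0725, 0.104) travel [-0.0429  0.0003  0.001 ]
```

View pics/c2.png

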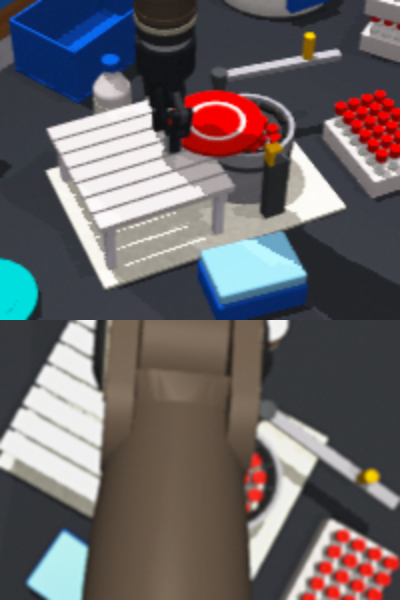

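The lid has been pushed over the mouth and dips into it, with the fingers still behind its edge (side view about (180,120) in the composite). Continuing.

```bash
python3 -m creep '{"claw":[0,0,0,0,0,0,0,0,0,0],"travel":[[-0.006,0,0],[-0.012,0,0],[-0.018,0,0],[-0.024,0,0],[-0.03,0,0],[-0.035,0,0],[-0.039,0,0],[-0.042,0,0],[-0.042,0,0],[-0.042,0,0]],"twist":[0,0,0,0,0,0,0,0,0,0]}'
python3 - <<'E'
from h import *
from rig import ctrl
st((0,.0725,.104))
f=ctrl.grab_frame("side");c=f["img"][140:260,230:390];cv2.imwrite("pics/s3.png",cv2.resize(c[:,:,::-1],None,fx=4,fy=4))
b,l=blobs(f,"red",200)
print(b, proj(f,[*RIM,.12]),proj(f,[*RIM,.126]))
E
```

```text
clock: 5.25
position: [0.5337, -0.0699, 0.1054]
orientation: [-0.0, 0.87, 0.493, 0.0]
force: [0.9, 3.6, 1.7]
finger_gap: 0.498
gripper_force: 2.0
t 5.2 unit [-1.000e-04  7.490e-02  1.054e-01] xhead 59.13 F [0.9 3.6 1.7] gap 0.50
(0, 0.0725, 0.104) travel [-0.0024  0.0001  0.0014]
[([378, 93, 34, 36, 522], [394.3, 112.5]), ([295, 174, 39, 32, 526], [315.5, 190.6]), ([357, 175, 48, 37, 902], [380.4, 192.4]), ([300, 180, 23, 16, 265], [311.2, 187.4])] [312.03641112 185.78448128] [312.14031088 184.10821624]
```

View pics/s3.png

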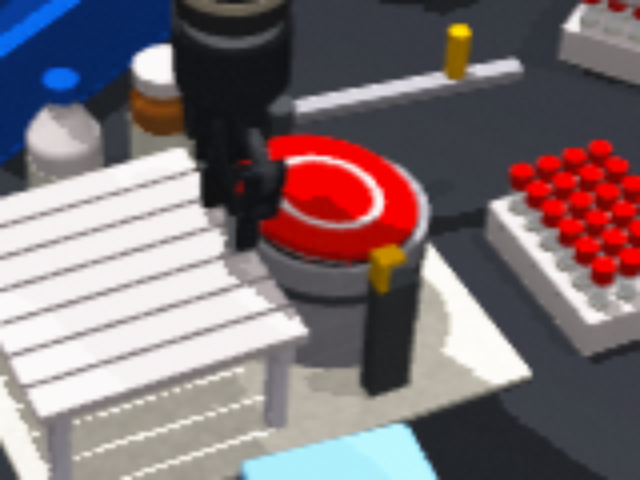

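The lid sits tilted: its far side is in the mouth and the near edge is raised against the fingers, around (250,180). I'll lift, close the fingers, and press the raised near side down.

```bash
python3 -m creep '{"claw":[0,0,0,0,-1,-1,-1,-1,-1,-1],"travel":[[0.003,0,-0.02],[0.003,0,-0.05],[0.003,0,-0.06],[-0.01,0,-0.06],[-0.03,0,-0.06],[-0.03,0,-0.06],[-0.03,0,-0.055],[-0.03,0,-0.05],[-0.03,0,-0.045],[-0.03,0,-0.04]],"twist":[0,0,0,0,0,0,0,0,0,0]}'
python3 - <<'E'
from h import *
from rig import ctrl
st((0,.045,.126))
f=ctrl.grab_frame("side")
b,l=blobs(f,"red",200);print(b)
E
```

```text
clock: 6.3
position: [0.5181, -0.0956, 0.1444]
orientation: [-0.0, 0.87, 0.494, -0.0]
force: [0.8, 1.0, -0.2]
finger_gap: -0.001
gripper_force: 0.0
t 6.3 unit [-1.000e-04  4.480e-02  1.444e-01] xhead 59.15 F [ 0.8  1.  -0.2] gap -0.00
(0, 0.045, 0.126) travel [0.0002 0.0002 0.0184]
[([378, 93, 38, 36, 724], [397.9, 111.2]), ([287, 174, 47, 32, 660], [310.9, 191.2]), ([357, 175, 48, 37, 902], [380.4, 192.4]), ([299, 181, 24, 15, 282], [310.5, 187.9])]
```

```bash
python3 -m creep '{"claw":[-1,-1,-1,-1,-1,-1],"travel":[[0,0,0.003],[0,0,0.006],[0,0,0.009],[0,0,0.012],[0,0,0.012],[0,0,0.012]],"twist":[0,0,0,0,0,0]}'
```

```text
clock: 6.95
position: [0.5182, -0.0959, 0.1333]
orientation: [0.0, 0.87, 0.493, -0.0]
force: [0.5, 0.8, -0.9]
finger_gap: 0.003
gripper_force: 0.0
```

```bash
python3 -m creep '{"claw":[-1,-1,-1,-1,-1,-1],"travel":[[0,0,0.002],[0,0,0.004],[0,0,0.006],[0,0,0.008],[0,0,0.008],[0,0,0.008]],"twist":[0,0,0,0,0,0]}'
python3 - <<'E'
from h import *
from rig import ctrl
st()
f=ctrl.grab_frame("side");c=f["img"][140:260,230:390];cv2.imwrite("pics/s4.png",cv2.resize(c[:,:,::-1],None,fx=4,fy=4))
E
```

```text
clock: 7.55
position: [0.5181, -0.0959, 0.1252]
orientation: [-0.0, 0.87, 0.493, -0.0]
force: [-0.9, 0.4, -0.0]
finger_gap: 0.005
gripper_force: 0.0
t 7.5 unit [0.     0.0446 0.1252] xhead 59.12 F [-0.9  0.4 -0. ] gap 0.00
```

View pics/s4.png

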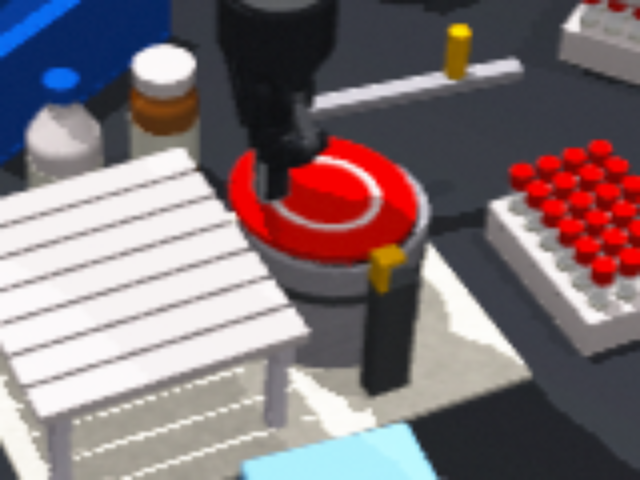

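The lid lies nearly level in the mouth, slightly towards the shelf: the far rim shows at (425,215). There's no contact yet, so keep descending.

```bash
python3 -m creep '{"claw":[-1,-1,-1,-1,-1,-1],"travel":[[0,0,0.002],[0,0,0.004],[0,0,0.006],[0,0,0.007],[0,0,0.007],[0,0,0.007]],"twist":[0,0,0,0,0,0]}'
python3 - <<'E'
from h import *
from rig import ctrl
st()
f=ctrl.grab_frame("side");b,l=blobs(f,"red",200);print(b[1])
E
```

```text
clock: 8.2
position: [0.5184, -0.0958, 0.1194]
orientation: [0.0, 0.87, 0.493, 0.001]
force: [-1.9, -0.1, 8.1]
finger_gap: -0.001
gripper_force: 3.8
t 8.2 unit [0.0003 0.0448 0.1194] xhead 59.12 F [-1.9 -0.1  8.1] gap -0.00
([287, 174, 47, 32, 597], [312.0, 192.2])
```

```bash
python3 -m creep '{"claw":[-1,-1,-1,-1,-1,-1,-1],"travel":[[-0.002,0,0.001],[-0.004,0,0.001],[-0.006,0,0.001],[-0.008,0,0.001],[-0.01,0,0.001],[-0.012,0,0.001],[-0.012,0,0.001]],"twist":[0,0,0,0,0,0,0]}'
python3 - <<'E'
from h import *
from rig import ctrl
st()
f=ctrl.grab_frame("side");b,l=blobs(f,"red",200);print(b[1])
E
```

```text
clock: 8.95
position: [0.5129, -0.106, 0.1181]
orientation: [0.0, 0.87, 0.493, 0.001]
force: [1.5, 2.5, 7.8]
finger_gap: 0.002
gripper_force: 3.0
t 8.9 unit [0.0009 0.0332 0.1181] xhead 59.13 F [1.5 2.5 7.8] gap 0.00
([287, 175, 47, 31, 633], [310.3, 191.9])
```

```bash
python3 -m creep '{"claw":[-1,-1,0,0,0,0,0,0,0,0],"travel":[[0,0,-0.03],[0,0,-0.05],[0.04,0,-0.05],[0.062,0,-0.05],[0.062,0,-0.05],[0.062,0,-0.05],[0.062,0,-0.02],[0.062,0,0.013],[0.062,0,0.013],[0.055,0,0.013]],"twist":[0,0,0,0,0,0,0,0,0,0]}'
python3 -m creep '{"claw":[0,0,0,0,0,0,0,0],"travel":[[-0.005,0,0],[-0.01,0,0],[-0.013,0,0],[-0.016,0,0],[-0.019,0,0],[-0.021,0,0],[-0.021,0,0],[-0.021,0,0]],"twist":[0,0,0,0,0,0,0,0]}'
python3 - <<'E'
from h import *
from rig import ctrl
st()
f=ctrl.grab_frame("side");c=f["img"][140:260,230:390];cv2.imwrite("pics/s5.png",cv2.resize(c[:,:,::-1],None,fx=4,fy=4))
b,l=blobs(f,"red",200);print(b[1])
E
```

```text
clock: 10.0
position: [0.5394, -0.0594, 0.1043]
orientation: [-0.0, 0.87, 0.493, -0.001]
force: [0.1, -0.6, -0.1]
finger_gap: 0.502
gripper_force: 0.0
clock: 10.8
position: [0.5322, -0.0731, 0.1061]
orientation: [-0.002, 0.869, 0.494, 0.005]
force: [6.8, 17.2, 3.4]
finger_gap: 0.5
gripper_force: 8.4
t 10.8 unit [0.0003 0.0713 0.1061] xhead 59.26 F [ 6.8 17.2  3.4] gap 0.50
([296, 173, 40, 33, 567], [317.1, 190.0])
```

View pics/s5.png

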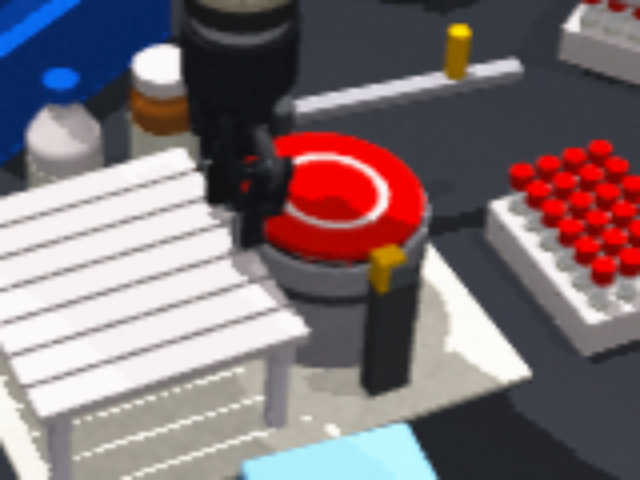

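The lid is now nearly flush with the far rim (right edge at about (425,200)). Now press the near side, then the centre.

```bash
python3 -m creep '{"claw":[0,0,0,-1,-1,-1,-1,-1,-1,-1],"travel":[[0.008,0,0],[0.008,0,-0.03],[0.008,0,-0.06],[-0.01,0,-0.06],[-0.026,0,-0.06],[-0.026,0,-0.05],[-0.026,0,-0.04],[-0.026,0,-0.03],[-0.026,0,-0.02],[-0.026,0,-0.017]],"twist":[0,0,0,0,0,0,0,0,0,0]}'
python3 -m creep '{"claw":[-1,-1,-1,-1,-1,-1,-1],"travel":[[0,0,0.002],[0,0,0.003],[0,0,0.004],[0,0,0.005],[0,0,0.006],[0,0,0.007],[0,0,0.007]],"twist":[0,0,0,0,0,0,0]}'
python3 - <<'E'
from h import *
st()
E
```

```text
clock: 11.85
position: [0.5152, -0.0988, 0.1192]
orientation: [-0.001, 0.87, 0.494, -0.001]
force: [0.2, 0.2, 0.5]
finger_gap: 0.001
gripper_force: 0.0
clock: 12.55
position: [0.516, -0.0993, 0.1142]
orientation: [-0.0, 0.87, 0.493, -0.0]
force: [0.7, -0.0, 0.5]
finger_gap: 0.003
gripper_force: 0.0
t 12.6 unit [1.000e-04 4.060e-02 1.142e-01] xhead 59.12 F [ 0.7 -0.   0.5] gap 0.00
```

```bash
python3 -m creep '{"claw":[-1,-1,-1,-1,-1,-1,-1,-1,-1],"travel":[[0,0,-0.012],[-0.02,0,-0.012],[-0.04,0,-0.012],[-0.04,0,-0.004],[-0.04,0,-0.001],[-0.04,0,0.001],[-0.04,0,0.003],[-0.04,0,0.004],[-0.04,0,0.004]],"twist":[0,0,0,0,0,0,0,0,0]}'
python3 -m creep '{"claw":[-1,-1,-1],"travel":[[0,0,0.001],[0,0,0.002],[0,0,0.002]],"twist":[0,0,0]}'
python3 -m creep '{"claw":[-1,-1,-1],"travel":[[0,0,0.001],[0,0,0.002],[0,0,0.002]],"twist":[0,0,0]}'
```

```text
clock: 13.45
position: [0.4956, -0.1336, 0.1119]
orientation: [0.001, 0.87, 0.494, -0.0]
force: [-5.3, -1.5, 11.2]
finger_gap: -0.002
gripper_force: 5.8
clock: 13.75
position: [0.4955, -0.1339, 0.1103]
orientation: [0.001, 0.87, 0.494, -0.0]
force: [-8.3, -2.0, 15.5]
finger_gap: -0.003
gripper_force: 7.7
clock: 14.05
position: [0.4955, -0.1339, 0.1099]
orientation: [0.002, 0.87, 0.493, 0.0]
force: [-12.3, -1.6, 26.7]
finger_gap: -0.002
gripper_force: 13.0
```

```bash
python3 -m creep '{"claw":[-1,-1,-1],"travel":[[0,0,0.001],[0,0,0.002],[0,0,0.002]],"twist":[0,0,0]}'
python3 -m creep '{"claw":[-1,-1,-1,-1,-1],"travel":[[0,0,-0.01],[0,0,-0.04],[0.06,0,-0.1],[0.1,0,-0.1],[0.1,0,-0.1]],"twist":[0,0,0,0,0]}'
python3 - <<'E'
from h import *
from rig import ctrl
st()
f=ctrl.grab_frame("side");c=f["img"][140:260,230:390];cv2.imwrite("pics/s6.png",cv2.resize(c[:,:,::-1],None,fx=4,fy=4))
b,l=blobs(f,"red",200);print(b[1],proj(f,[*RIM,.108]),proj(f,[*RIM,.114]))
E
```

```text
clock: 14.35
position: [0.4956, -0.134, 0.1097]
orientation: [0.002, 0.87, 0.493, 0.001]
force: [-16.8, -0.1, 37.5]
finger_gap: 0.002
gripper_force: 19.1
clock: 14.85
position: [0.5495, -0.0448, 0.2067]
orientation: [0.001, 0.869, 0.494, 0.002]
force: [0.8, -0.8, 0.3]
finger_gap: 0.004
gripper_force: 0.0
t 14.8 unit [0.0005 0.1046 0.2067] xhead 59.27 F [ 0.8 -0.8  0.3] gap 0.00
([288, 174, 48, 33, 748], [311.0, 190.4]) [311.83048182 189.10683834] [311.93313664 187.45065838]
```

View pics/s6.png

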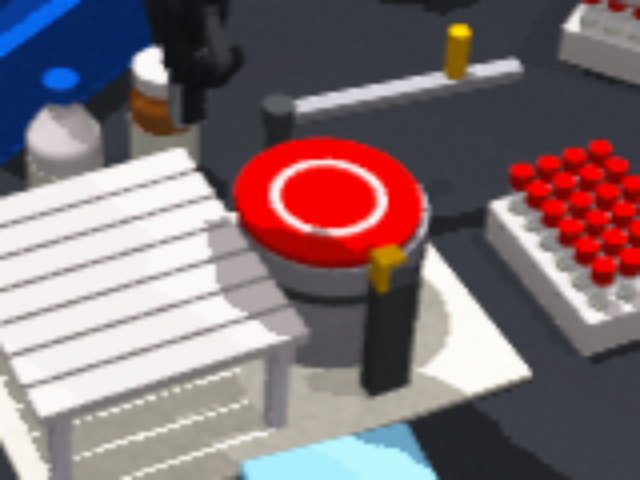

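The lid looks level with its disc on the rim, centred at about (328,199), with the camera projection agreeing with a top height of about 0.108. I'll probe the edges to confirm it is home all round.

```bash
python3 -m creep '{"claw":[-1,-1,-1,-1,-1,-1,-1,-1],"travel":[[-0.04,0,0],[-0.06,0,0.04],[-0.06,0,0.08],[-0.06,0,0.092],[-0.06,0,0.095],[-0.06,0,0.097],[-0.06,0,0.099],[-0.06,0,0.099]],"twist":[0,0,0,0,0,0,0,0]}'
python3 -m creep '{"claw":[-1,-1,-1,-1,-1,-1,-1,-1,-1],"travel":[[0,0,-0.01],[-0.04,0,-0.014],[-0.08,0,-0.014],[-0.09,0,-0.014],[-0.09,0,-0.004],[-0.09,0,-0.001],[-0.09,0,0.001],[-0.09,0,0.002],[-0.09,0,0.002]],"twist":[0,0,0,0,0,0,0,0,0]}'
python3 -m creep '{"claw":[-1,-1,-1,-1,-1,-1,-1,-1,-1],"travel":[[0,0,-0.014],[0.02,0.02,-0.014],[0.04,0.038,-0.014],[0.045,0.038,-0.014],[0.045,0.038,-0.004],[0.045,0.038,-0.002],[0.045,0.038,-0.001],[0.045,0.038,0],[0.045,0.038,0]],"twist":[0,0,0,0,0,0,0,0,0]}'
python3 -m creep '{"claw":[-1,-1,-1,-1,-1,-1,-1,-1,-1],"travel":[[0,0,-0.014],[0,-0.02,-0.014],[0,-0.06,-0.014],[0,-0.076,-0.014],[0,-0.076,-0.004],[0,-0.076,-0.002],[0,-0.076,-0.001],[0,-0.076,0],[0,-0.076,0]],"twist":[0,0,0,0,0,0,0,0,0]}'
```

```text
clock: 15.7
position: [0.5143, -0.0995, 0.1096]
orientation: [0.001, 0.87, 0.493, -0.001]
force: [-18.1, -1.0, 29.5]
finger_gap: 0.001
gripper_force: 15.1
clock: 16.6
position: [0.4708, -0.1772, 0.108]
orientation: [0.003, 0.87, 0.494, 0.0]
force: [-14.3, -1.4, 37.1]
finger_gap: -0.002
gripper_force: 18.6
clock: 17.5
position: [0.5278, -0.1559, 0.1085]
orientation: [0.001, 0.869, 0.494, 0.004]
force: [-5.4, 8.3, 33.6]
finger_gap: 0.001
gripper_force: 16.8
clock: 18.4
position: [0.4587, -0.1176, 0.1078]
orientation: [-0.0, 0.87, 0.493, 0.0]
force: [-24.1, 9.1, 50.1]
finger_gap: -0.001
gripper_force: 25.4
```

```bash
python3 -m creep '{"claw":[-1,-1,-1,-1,-1,-1,-1,-1,-1],"travel":[[0,0,-0.014],[0.02,0.02,-0.014],[0.04,0.038,-0.014],[0.045,0.038,-0.014],[0.045,0.038,-0.004],[0.045,0.038,-0.002],[0.045,0.038,-0.001],[0.045,0.038,0.001],[0.045,0.038,0.001]],"twist":[0,0,0,0,0,0,0,0,0]}'
python3 -m creep '{"claw":[-1,-1,-1,0,0,0],"travel":[[0,0,-0.03],[0,0,-0.07],[0,0,-0.1],[0,0,-0.1],[0,0,-0.1],[0,0,-0.1]],"twist":[0,0,0,0,0,0]}'
python3 - <<'E'
from h import *
from rig import ctrl
f=ctrl.grab_frame("side");b,l=blobs(f,"yel",8);print(b)
u=proj(f,[*RIM,.108]);print(u,blobs(f,"red",200)[0][1])
g=dict(np.load("top0.npz"))
peg=ray(g,405.3,217.4,.163);hin=RIM+.088*UX;e=peg[:2]-hin
# side blob centre = peg mid height ~ .145
pm=ray(f,344,152.1,.144);print("peg",peg,pm)
for p in(peg,pm):
  e=p[:2]-hin;print(np.linalg.norm(e),"unit",(p[:2]-RIM)@UX,(p[:2]-RIM)@UY)
st((.08,-.133,.2),(.08,-.133,.14))
E
```

```text
clock: 19.3
position: [0.5174, -0.0991, 0.1079]
orientation: [0.002, 0.87, 0.493, 0.004]
force: [-9.9, 4.7, 40.8]
finger_gap: 0.001
gripper_force: 20.4
clock: 19.9
position: [0.515, -0.0994, 0.2002]
orientation: [-0.001, 0.87, 0.493, -0.001]
force: [0.3, -0.0, -1.2]
finger_gap: 0.492
gripper_force: 0.0
[([341, 146, 7, 14, 69], [343.9, 152.1]), ([322, 201, 10, 12, 61], [325.8, 205.9])]
[311.83048182 189.10683834] ([289, 175, 48, 33, 748], [311.7, 190.9])
peg [ 0.49566844 -0.28741312  0.163     ] [ 0.49296314 -0.28853751  0.144     ]
0.13117438367247544 unit 0.07996327459999665 -0.13092969044383518
0.13364765734109535 unit 0.07823021903719211 -0.1332918287576561
t 19.9 unit [-0.0008  0.04    0.2002] xhead 59.11 F [-1.4  0.2  0.7] gap 0.50
(0.08, -0.133, 0.2) travel [-0.1734  0.08    0.0002]
(0.08, -0.133, 0.14) travel [-0.1734  0.0802  0.0602]
```

The lid is home everywhere (about 0.108). Now grip the peg.

```bash
python3 -m creep '{"claw":[0,0,0,0,0,0,0,0,0,0],"travel":[[-0.04,0.02,0],[-0.08,0.04,0],[-0.12,0.06,0],[-0.16,0.075,0],[-0.1735,0.0788,0],[-0.1735,0.0788,0],[-0.1735,0.0788,0.03],[-0.1735,0.0788,0.06],[-0.1735,0.0788,0.068],[-0.1735,0.0788,0.068]],"twist":[0,0,0,0,0,0,0,0,0,0]}'
python3 -m creep '{"claw":[-1,-1,-1,-1,-1],"travel":[[0,0,0],[0,0,0],[0,0,0],[0,0,0],[0,0,0]],"twist":[0,0,0,0,0]}' 40
python3 - <<'E'
from h import *
st()
for t in np.arange(1.5,-.01,-.1):print(round(t,1),np.round([-.135*(np.sin(t)-np.sin(1.5)),-.135*(np.cos(t)-np.cos(1.5))],3))
E
```

```text
clock: 20.95
position: [0.4939, -0.287, 0.1328]
orientation: [-0.002, 0.87, 0.494, -0.001]
force: [0.4, -0.7, 1.3]
finger_gap: 0.501
gripper_force: 0.0
clock: 21.45
position: [0.4956, -0.2887, 0.136]
orientation: [0.001, 0.87, 0.493, 0.001]
force: [-0.2, 0.3, 6.9]
finger_gap: 0.172
gripper_force: 39.3
t 21.4 unit [ 0.0805 -0.1321  0.136 ] xhead 59.13 F [-0.2  0.3  6.9] gap 0.17
1.5 [-0. -0.]
1.4 [ 0.002 -0.013]
1.3 [ 0.005 -0.027]
1.2 [ 0.009 -0.039]
1.1 [ 0.014 -0.052]
1.0 [ 0.021 -0.063]
0.9 [ 0.029 -0.074]
0.8 [ 0.038 -0.085]
0.7 [ 0.048 -0.094]
0.6 [ 0.058 -0.102]
0.5 [ 0.07  -0.109]
0.4 [ 0.082 -0.115]
0.3 [ 0.095 -0.119]
0.2 [ 0.108 -0.123]
0.1 [ 0.121 -0.125]
-0.0 [ 0.135 -0.125]
```

```bash
python3 -m creep '{"claw":[-1,-1,-1,-1,-1,-1,-1,-1,-1],"travel":[[0,0,-0.005],[0.002,-0.013,-0.005],[0.005,-0.027,-0.005],[0.009,-0.039,-0.005],[0.014,-0.052,-0.005],[0.021,-0.063,-0.005],[0.029,-0.074,-0.005],[0.038,-0.085,-0.005],[0.048,-0.094,-0.005]],"twist":[0,0.1,0.2,0.3,0.4,0.5,0.6,0.7,0.8]}'
python3 - <<'E'
from h import *
st(*[(.088-.135*np.cos(t),-.135*np.sin(t),.137) for t in np.arange(.7,-.06,-.1)])
E
```

```text
clock: 22.35
position: [0.4383, -0.1982, 0.1365]
orientation: [-0.001, 0.994, 0.113, -0.001]
force: [9.9, -1.9, -23.6]
finger_gap: 0.169
gripper_force: 40.6
t 22.4 unit [-0.0153 -0.0842  0.1365] xhead 13.03 F [  9.9  -1.9 -23.6] gap 0.17
(np.float64(-0.015253695283405963), np.float64(-0.08696938777708829), 0.137) travel [-0.0019  0.002  -0.0005]
(np.float64(-0.02342030801280659), np.float64(-0.07622673390832978), 0.137) travel [-0.0002 -0.0114 -0.0005]
(np.float64(-0.030473645855200335), np.float64(-0.0647224477115674), 0.137) travel [ 0.0027 -0.0246 -0.0005]
(np.float64(-0.0363432341903895), np.float64(-0.05257147621166782), 0.137) travel [ 0.007  -0.0374 -0.0005]
(np.float64(-0.04097042603195683), np.float64(-0.03989522789928085), 0.137) travel [ 0.0125 -0.0497 -0.0004]
(np.float64(-0.04430898800856764), np.float64(-0.026820359657333273), 0.137) travel [ 0.0192 -0.0614 -0.0004]
(np.float64(-0.046325562312533486), np.float64(-0.013477511247321813), 0.137) travel [ 0.0271 -0.0724 -0.0004]
(np.float64(-0.047000000000000014), np.float64(-1.4988010832439614e-17), 0.137) travel [ 0.036  -0.0825 -0.0004]
```

```bash
python3 -m creep '{"claw":[-1,-1,-1,-1,-1,-1,-1,-1,-1,-1],"travel":[[0,-0.011,0.001],[0.003,-0.024,0.002],[0.007,-0.037,0.002],[0.0125,-0.049,0.002],[0.019,-0.061,0.002],[0.027,-0.072,0.002],[0.031,-0.077,0.002],[0.035,-0.082,0.002],[0.038,-0.085,0.002],[0.038,-0.085,0.002]],"twist":[0.1,0.2,0.3,0.4,0.5,0.6,0.65,0.7,0.7,0.7]}'
python3 - <<'E'
from h import *
from rig import ctrl
st((-.047,0,.137))
f=ctrl.grab_frame("side");cv2.imwrite("pics/s7.png",cv2.resize(f["img"][140:260,230:390,::-1],None,fx=4,fy=4));print(blobs(f,"yel",8)[0],proj(f,[*(RIM-.047*UX),.163]))
E
```

```text
clock: 23.35
position: [0.4337, -0.1714, 0.1363]
orientation: [-0.02, 0.98, -0.2, 0.007]
force: [23.4, 0.2, -25.5]
finger_gap: 0.168
gripper_force: 45.5
t 23.4 unit [-0.0331 -0.0637  0.1363] xhead -23.05 F [ 23.4   0.2 -25.5] gap 0.17
(-0.047, 0, 0.137) travel [-0.0047 -0.065   0.002 ]
[([337, 176, 6, 12, 21], [340.4, 182.6]), ([322, 201, 10, 12, 63], [325.7, 205.9])] [320.07634328 184.18601958]
```

View pics/s7.png

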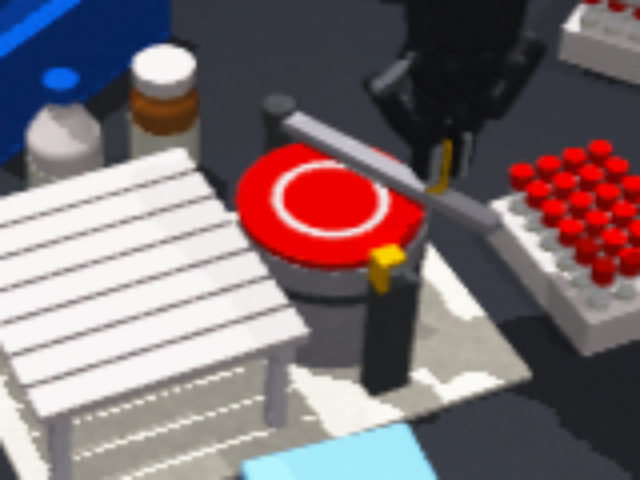

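The bar is halfway, its end at about (490,220), and it has not reached the catch at (385,265). The force is radial and not along the swing, so I'll check the joints.

```bash
python3 - <<'E'
from rig import ctrl
import numpy as np
s=ctrl.read_state();print(np.round(s["joint_pos"],3),np.round(s["joint_velocities"],3),np.round(s["torque"],2))
from h import st
st()
E
python3 -m creep '{"claw":[-1,-1,-1],"travel":[[0,0,0.002],[0,0,0.002],[0,0,0.002]],"twist":[0,0,0]}'
python3 -c "
from h import *
st(*[(.088-.135*np.cos(t),-.135*np.sin(t),.137) for t in (.45,.4)])"
```

```text
[-0.403  0.029 -0.354  1.182  0.042  3.141] [ 0.005  0.002 -0.001 -0.    -0.01   0.002] [-1.24 -3.79 -0.13]
t 23.4 unit [-0.0331 -0.0638  0.1363] xhead -23.04 F [ 21.7  -2.1 -24.5] gap 0.17
clock: 23.7
position: [0.4338, -0.1715, 0.136]
orientation: [-0.019, 0.98, -0.199, 0.007]
force: [16.7, -0.5, -12.3]
finger_gap: 0.168
gripper_force: 46.5
t 23.7 unit [-0.033  -0.0638  0.136 ] xhead -23.02 F [ 16.7  -0.5 -12.3] gap 0.17
(np.float64(-0.033560358817611394), np.float64(-0.058720347105016085), 0.137) travel [ 0.0002 -0.0051 -0.0007]
(np.float64(-0.0363432341903895), np.float64(-0.05257147621166782), 0.137) travel [-0.0017 -0.0116 -0.0005]
```

Joint 6 is at its limit (3.14). I'll back the twist off by 0.4 rad, letting the peg turn in the pads, and carry on along the arc.

```bash
python3 -m creep '{"claw":[-1,-1,-1,-1],"travel":[[0,0,0],[0,0,0],[0,0,0],[0,0,0]],"twist":[-0.13,-0.26,-0.4,-0.4]}' 25
python3 -c "
from h import *
st(*[(.088-.135*np.cos(t),-.135*np.sin(t),.136) for t in (.4,.3,.2,.1,0,-.04)])"
```

```text
clock: 24.1
position: [0.4308, -0.1716, 0.1362]
orientation: [-0.017, 1.0, -0.0, 0.008]
force: [5.6, -2.4, -2.7]
finger_gap: 0.169
gripper_force: 45.1
t 24.1 unit [-0.0355 -0.0654  0.1362] xhead -0.04 F [ 5.6 -2.4 -2.7] gap 0.17
(np.float64(-0.0363432341903895), np.float64(-0.05257147621166782), 0.136) travel [ 0.0059 -0.0114  0.0007]
(np.float64(-0.04097042603195683), np.float64(-0.03989522789928084), 0.136) travel [ 0.0085 -0.0246  0.0012]
(np.float64(-0.04430898800856764), np.float64(-0.026820359657333266), 0.136) travel [ 0.0124 -0.0375  0.0017]
(np.float64(-0.046325562312533486), np.float64(-0.013477511247321801), 0.136) travel [ 0.0175 -0.05    0.0022]
(np.float64(-0.047000000000000014), np.float64(-0.0), 0.136) travel [ 0.0239 -0.0619  0.0027]
(np.float64(-0.046892014399232046), np.float64(0.005398560115195612), 0.136) travel [ 0.0268 -0.0664  0.0029]
```

```bash
python3 -m creep '{"claw":[-1,-1,-1,-1,-1,-1,-1,-1],"travel":[[0.002,-0.006,0],[0.004,-0.012,0.001],[0.006,-0.025,0.001],[0.010,-0.037,0.001],[0.015,-0.050,0.002],[0.018,-0.056,0.002],[0.022,-0.062,0.002],[0.022,-0.062,0.002]],"twist":[0,0,0,0,0,0,0,0]}'
python3 - <<'E'
from h import *
from rig import ctrl
st((-.047,0,.136),(-.047,.006,.136))
f=ctrl.grab_frame("side");cv2.imwrite("pics/s8.png",cv2.resize(f["img"][140:260,230:390,::-1],None,fx=4,fy=4));print(blobs(f,"yel",8)[0],proj(f,[*(RIM-.047*UX),.163]))
E
```

```text
clock: 24.9
position: [0.4492, -0.113, 0.136]
orientation: [-0.011, 1.0, -0.002, 0.004]
force: [-11.8, -26.6, 4.3]
finger_gap: 0.172
gripper_force: 44.6
t 24.9 unit [-0.05   -0.0058  0.136 ] xhead -0.24 F [-11.8 -26.6   4.3] gap 0.17
(-0.047, 0, 0.136) travel [ 0.0055 -0.0034  0.0002]
(-0.047, 0.006, 0.136) travel [ 0.0086 -0.0085  0.0003]
[([419, 0, 9, 3, 10], [423.0, 0.8]), ([322, 201, 10, 12, 65], [325.7, 205.6])] [320.07634328 184.18601958]
```

```bash
python3 -m creep '{"claw":[-1,-1,-1,-1],"travel":[[0.002,-0.003,0],[0.004,-0.006,0],[0.004,-0.006,0],[0.004,-0.006,0]],"twist":[0,0,0,0]}'
python3 -c "
from h import *
st()"
python3 -m creep '{"claw":[-0.4,-0.4,-0.4,-0.4,-0.4,-0.4,-0.4],"travel":[[0,0,0],[0,0,0],[0,0,0],[0,0,-0.03],[0,0,-0.06],[-0.04,0.04,-0.09],[-0.06,0.09,-0.12]],"twist":[0,0,0,0,0,0,0]}'
python3 - <<'E'
from h import *
from rig import ctrl
for n in("side","top"):
    f=ctrl.grab_frame(n);np.savez(n+"9.npz",**f);print(blobs(f,"yel",8)[0],proj(f,[*(RIM-.047*UX),.163]))
    if n=="side":cv2.imwrite("pics/s9.png",cv2.resize(f["img"][140:260,230:390,::-1],None,fx=4,fy=4))
st()
E
```

```text
clock: 25.35
position: [0.4494, -0.1127, 0.136]
orientation: [-0.005, 1.0, -0.005, 0.0]
force: [-27.0, -47.5, 8.7]
finger_gap: 0.171
gripper_force: 44.9
t 25.4 unit [-0.0501 -0.0054  0.136 ] xhead -0.53 F [-27.  -47.5   8.7] gap 0.17
clock: 26.05
position: [0.4029, -0.1749, 0.2418]
orientation: [-0.02, 1.0, 0.001, 0.007]
force: [1.1, 0.0, 0.3]
finger_gap: 0.302
gripper_force: 0.0
[([319, 183, 6, 15, 68], [321.6, 189.9]), ([322, 201, 10, 12, 64], [325.6, 205.7])] [320.07634328 184.18601958]
[([323, 232, 8, 7, 38], [326.7, 235.2]), ([310, 245, 9, 10, 59], [314.1, 249.5])] [325.69787876 234.18540776]
t 26.1 unit [-0.0552 -0.0859  0.244 ] xhead -0.36 F [ 0.5 -0.5 -0.4] gap 0.30
```

View pics/s9.png

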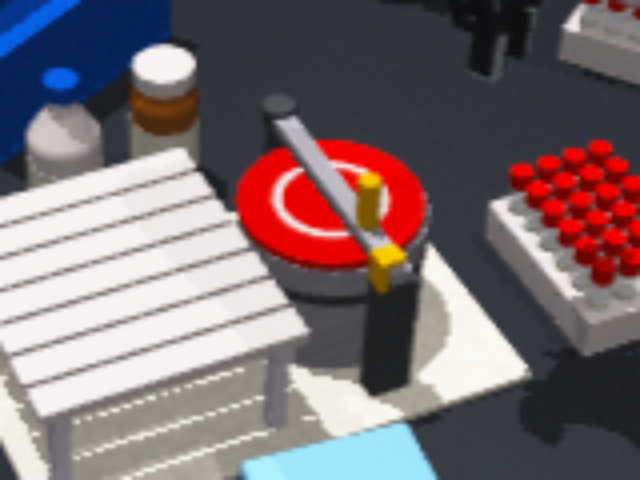

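The bar lies across the lid with its end inside the yellow catch (385,262), and the arm is clear. A quick numeric check of the angle.

```bash
python3 - <<'E'
from h import *
f=dict(np.load("top9.npz"));g=dict(np.load("side9.npz"))
hin=ray(f,353.9,185.2,.123)[:2];cat=ray(f,314.2,249.6,.131)[:2]
u=(cat-hin)/np.linalg.norm(cat-hin);n=np.array([-u[1],u[0]])
for p in(ray(f,326.5,235.0,.16)[:2],ray(g,321.6,189.9,.144)[:2]):
    e=p-hin;print(np.linalg.norm(e),"ang",np.arctan2(e@n,e@u), "unit",(p-RIM)@UX,(p-RIM)@UY)
E
```

```text
0.13661859684572622 ang 0.023144128136616152 unit -0.04731870376018292 -0.0027684959763824707
0.13894299275950928 ang 0.03476964538282611 unit -0.049602226379693505 -0.004428024564977769
```

```bash
python3 -m creep '{"claw":[-1,-1,-1,-1,-1,-1,-1],"travel":[[0.01,-0.01,0],[0.0285,-0.027,0],[0.0285,-0.027,0.03],[0.0285,-0.027,0.06],[0.0285,-0.027,0.09],[0.0285,-0.027,0.1],[0.0285,-0.027,0.1]],"twist":[0,0,0,0,0,0,0]}'
python3 -m creep '{"claw":[-1,-1,-1,-1,-1],"travel":[[0.004,-0.007,0],[0.007,-0.011,0],[0.009,-0.015,0],[0.010,-0.017,0],[0.010,-0.017,0]],"twist":[0,0,0,0,0]}'
python3 -c "
from h import *
st()"
```

```text
clock: 26.85
position: [0.4332, -0.1436, 0.1405]
orientation: [-0.02, 1.0, 0.0, 0.006]
force: [-0.5, -0.4, 0.9]
finger_gap: -0.004
gripper_force: 0.0
clock: 27.35
position: [0.4424, -0.1324, 0.1441]
orientation: [-0.013, 1.0, -0.002, 0.006]
force: [-11.1, -18.4, 2.7]
finger_gap: 0.0
gripper_force: 10.4
t 27.4 unit [-0.0458 -0.0258  0.1441] xhead -0.19 F [-11.1 -18.4   2.7] gap 0.00
```

```bash
python3 -m creep '{"claw":[-1,-1,-1,-1],"travel":[[0.002,-0.003,0],[0.004,-0.006,0],[0.005,-0.008,0],[0.005,-0.008,0]],"twist":[0,0,0,0]}'
python3 -m creep '{"claw":[-1,-1,-1,-1,-1,-1],"travel":[[-0.01,0.015,0],[-0.015,0.02,0],[-0.015,0.02,-0.04],[-0.015,0.04,-0.08],[-0.03,0.08,-0.12],[-0.03,0.08,-0.12]],"twist":[0,0,0,0,0,0]}'
python3 - <<'E'
from h import *
from rig import ctrl
for n in("side","top"):
    f=ctrl.grab_frame(n);print(blobs(f,"yel",8)[0])
st()
E
```

```text
clock: 27.75
position: [0.4429, -0.1307, 0.1441]
orientation: [-0.005, 1.0, -0.004, 0.001]
force: [-27.4, -44.9, 8.7]
finger_gap: 0.004
gripper_force: 26.3
clock: 28.35
position: [0.4183, -0.2071, 0.2645]
orientation: [-0.017, 1.0, -0.001, 0.011]
force: [-0.1, 1.1, -0.0]
finger_gap: 0.003
gripper_force: 0.0
[([319, 183, 6, 15, 69], [321.5, 189.9]), ([322, 201, 10, 12, 65], [325.6, 205.6])]
[([323, 232, 8, 7, 39], [326.7, 235.3]), ([310, 245, 10, 10, 61], [314.2, 249.6])]
t 28.4 unit [-0.029  -0.1011  0.2612] xhead -0.18 F [ 1.1 -0.2 -0.5] gap 0.00
```

The peg did not move under a second push of about 50 N, so the bar is on its end stop. Handing in.

```bash
python3 -c "
from rig import ctrl
print(ctrl.hand_in())"
```

```text
the job is handed in; nothing more can be done
None
```

The job is handed in, with no verdict returned: the red cover is pressed home and level on the drum, the bar is shut in its yellow catch (a second push of about 50 N did not move it), the arm is clear, and I saw no sign of the bottle, jar or rack being touched.

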